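# Put the fitting kit back into its fitted inserts

## Robot

A 7-joint arm with a two-finger parallel gripper is mounted at the origin on a cart in front of the work surface, level with it; the furniture and walls round the work are solid. World frame = base frame: x ahead of the robot, y to its left, z up, the work surface at z = 0. Lengths are in m, angles in rad, forces in N, time in s.
With the tool pointing down it reaches from about 0.35 to 0.775 m from the base axis. Payload 3.1 kg.
Tool frame: the origin (TCP) lies at the very end of the fingers, on their centre line; the grasp point (between the pads) lies 19 mm behind it; z points along the fingers, y is the line along which they close (so a half turn about z gives the same grasp; the last joint's range is limited). The gripper opens to 85 mm and grips with 20 to 120 N. Pads are 22 mm wide; open, the fingers measure 114 mm over their backs; the gripper's body (76 mm by 85 mm) begins 54 mm behind the grasp point. The pads swing forward as they close: fully open they stand 13 mm farther back than shut.
Start: joints at [-1.369, 0.311, 0.014, 1.512, -0.004, 1.319, -0.027], TCP at [0.133, 0.534, 0.231] pointing down, gripper open.
Joint ranges: [-2.7, 2.7], [-0.3, 1.91], [-1.27, 1.3], [0.12, 2.57], [-1.44, 4.58], [0.2, 2.03], [-3.05, 3.05]. Speed limits (rad/s): [2.79, 2.79, 3.14, 3.14, 3.14, 3.14, 3.14].

## Interface

Orientations are given as [roll, pitch, yaw] about the fixed x, y, z axes, in that order (R = Rz(yaw) Ry(pitch) Rx(roll)).
In Python, from cell import * gives the robot as it stands. Calls block until the motion is done:
- movep(position, orientation): joint-space move of the TCP to a pose.
- move_linear(position, attitude=None, velocity=0.15): straight line of the TCP; attitude=None keeps the orientation; velocity is the mean speed in m/s.
- set_joints(angles): joint-space move.
- command_gripper(opening, force=None): opening from 0.0 (shut) to 1.0 (fully open); force is the grip in N (None keeps the last); returns when the fingers have stopped.
- pause(seconds).
- inverse_kinematics(position, orientation): joint angles nearest the present ones, or None.
- get_state(): the state.
- capture(name): name is "side" or "top"; returns the picture (400x640x3 uint8, blue, green, red); there is no depth.
- camera_model(name): a dict with "vertical_fov" (degrees; the focal length in pixels is half the picture's height over the tangent of half this angle, whatever the lens; pixels are square), "cx", "cy" (the principal point, pixels), "dist" ([k1, k2, p1, p2, k3] as OpenCV has them; the pictures are not rectified), "rvec" (rotation vector, rad) and "tvec" (3), from world to camera coordinates, as OpenCV has them. Camera axes: x right, y down, z forward; pixel columns grow to the right and rows downward; lengths in m; the calibration is good to about 2 mm. A picture is of the moment at which its call begins. camera_model takes no time and is no camera call.
A pose or a line that the arm cannot do raises MotionError and nothing moves.
- sign_off(): hands the job in; it is judged then, once.
The state is a dict: "t": time; "qpos": joint angles; "qd": joint speeds; "tau": joint torques, N m; "position": TCP position; "tool_rot": TCP orientation; "wrist_force": force on the tool from outside, world axes, zero at the start; "moment": the same for the moment, N m; "finger_gap": opening from 0.0 (shut) to 1.0 (fully open); "grasp_force": force on a finger pad.
Only numpy, scipy, OpenCV 4.12 (cv2) and the standard library are available. Lean on these libraries where they do the work, as an engineer would, in place of code of your own. Each camera call takes 0.05 s, during which the arm holds its last target. There are 200 camera calls.

## Task

The four plywood inserts of the fitting kit lie along the front of the bench with the kit's loose things among them: put the blue pliers, the short yellow screwdriver, the cork sanding block and the green box of screws back, each into the pocket that was cut to its shape. Every one must lie flat on the red floor of its own pocket, with the handles at the end cut for them, and be let go.

Things in the scene. Friction and masses are not known exactly. Their poses are not given: they have to be found in the camera images.
- pliers: Combination pliers with blue grips, lying flat, 55 x 187 x 12 mm (x, y, z), 0.21 kg. Origin: centre of the underside of that box. y runs from the jaws (y -94 mm; x -12 to 17, 9 mm thick) to the ends of the grips (y +94; x -28 to 28, 12 mm thick). Good grasp: across the joint (along x) at about y -14 mm, where they are about 32 mm wide.
- screwdriver: Short screwdriver with a yellow handle, lying among the inserts (not the longer yellow-handled tool at the far left), 26 x 184 x 27 mm. Origin: centre of the underside of that box. y runs along it: blade tip at y -92 mm, thin shank (5 mm) up to y -8 mm, handle (26 mm thick) from y -8 to +92 mm. It rests tipped 0.06 rad towards the blade. Best taken across the handle at y +35 mm; 0.07 kg.
- sanding_block: Brown speckled cork sanding block, 63 x 110 x 34 mm (x, y, z). Origin: centre of the underside; y along its length. 0.07 kg.
- screw_box: Green card box of screws, closed and rigid, 60 x 87 x 46 mm (x, y, z). Origin: centre of the underside; y along its length. 0.33 kg.
- pliers_insert: Fixed pale plywood insert, 18 mm thick, 86 x 220 mm (x, y). Origin: underside, right below the pliers' origin when centred in the pocket with equal axes. Pocket 12 mm deep, red floor 6 mm above the bench, 8 mm spare round the tool: narrow for the jaws (x -20 to 25, y -102 to -30 mm), wide for the grips (x -36 to 36, y -30 to 102). Finger groove, same depth, open at both sides, y -40 to 12 mm.
- driver_insert: Fixed pale plywood insert, 18 mm thick, 56 x 216 mm (x, y). Origin: underside, right below the screwdriver's origin when centred in the pocket with equal axes. Pocket 12 mm deep, red floor 6 mm above the bench, 8 mm spare round the tool: slot 22 mm wide for the blade (y -100 to -16 mm), 42 mm wide for the handle (y -16 to 100). Finger groove, same depth, open at both sides, y 9 to 61 mm.
- sanding_insert: Fixed pale plywood insert, 18 mm thick, 93 x 142 mm (x, y). Origin: underside, right below the sanding block's origin when centred in the pocket with equal axes. Pocket 12 mm deep, red floor 6 mm above the bench, 8 mm spare round the tool: rectangle 79 x 126 mm (x, y), the larger of the two rectangular pockets; either way round. Finger groove, same depth, open at both sides, y -26 to 26 mm.
- screws_insert: Fixed pale plywood insert, 18 mm thick, 90 x 119 mm (x, y). Origin: underside, right below the screw box's origin when centred in the pocket with equal axes. Pocket 12 mm deep, red floor 6 mm above the bench, 8 mm spare round the tool: rectangle 76 x 103 mm (x, y), the smaller of the two rectangular pockets; either way round. Finger groove, same depth, open at both sides, y -26 to 26 mm.

How it is judged:
By the outcome, as a careful person would: the job done as asked, in the order asked, and still so for the second after the job is handed in, with the robot touching nothing.
It also fails if it takes over 106 s, if anything falls off the work surface, if the arm or the gripper's body presses on something with over 40 N, if the wrist force passes 120 N, or if a joint passes its speed limit or range.

## Working session

There is one attempt and no reset: what is moved stays moved. The work goes in short steps, each a Python script; the robot and the scene stay as the last script left them, time stands still between calls to the robot, and variables do not carry over. Pictures are saved under pics/ and viewed, at most 14 in all, crops included, and the job is handed in when it is done.

```bash
mkdir -p pics; ls; python3 - <<'E'
from cell import *
import cv2
for n in("top","side"):
    cv2.imwrite(f"pics/{n}0.png",capture(n)); print(n,camera_model(n))
s=get_state();print(s["t"],s["position"],s["tool_rot"])
E
```

```text
pics
top {'vertical_fov': 51.45378459473259, 'cx': 320.5451255894228, 'cy': 195.55962628433923, 'dist': array([0.00167407, 0.        , 0.        , 0.        , 0.        ]), 'rvec': array([ 2.17980293, -2.15756324,  0.11909437]), 'tvec': array([-0.08178056,  0.51974379,  1.34513686])}
side {'vertical_fov': 52.38468998484551, 'cx': 328.0906090614079, 'cy': 199.04456149873926, 'dist': array([-0.06056585,  0.        ,  0.        ,  0.        ,  0.        ]), 'rvec': array([ 0.07494841, -2.66477409,  1.59048683]), 'tvec': array([0.49191487, 0.06851289, 0.99817115])}
0.1 [0.13257862 0.53309997 0.23029569] [-3.13941360e+00  9.94686591e-05  2.89790902e+00]
```

View pics/top0.png

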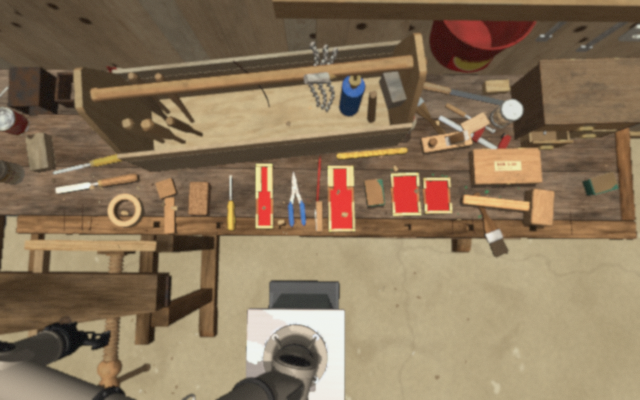

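View pics/side0.png

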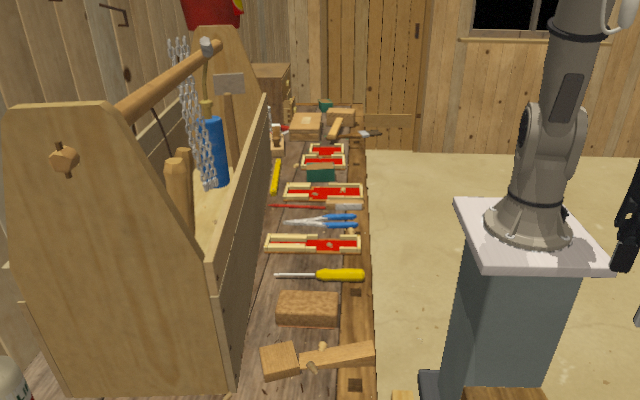

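The top view shows the driver insert (264,196), pliers (296,200), pliers insert (341,198), and the sanding and screws inserts (406,194), (437,195). The screwdriver is at (231,202) and the cork block at (199,198). Next I'll enlarge these.

```bash
python3 - <<'E'
import cv2
a=cv2.imread("pics/top0.png")
cv2.imwrite("pics/c1.png",cv2.resize(a[150:240,180:320],None,fx=5.7,fy=5.7,interpolation=cv2.INTER_CUBIC))
cv2.imwrite("pics/c2.png",cv2.resize(a[150:240,320:460],None,fx=5.7,fy=5.7,interpolation=cv2.INTER_CUBIC))
b=cv2.imread("pics/side0.png")
cv2.imwrite("pics/c3.png",cv2.resize(b[130:290,250:390],None,fx=3.7,fy=3.7,interpolation=cv2.INTER_CUBIC))
E
```

```text
(no output)
```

View pics/c1.png

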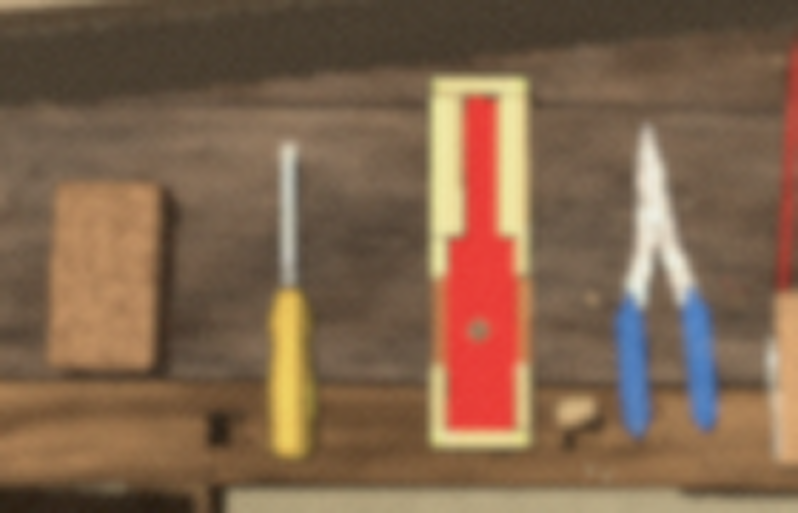

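View pics/c2.png

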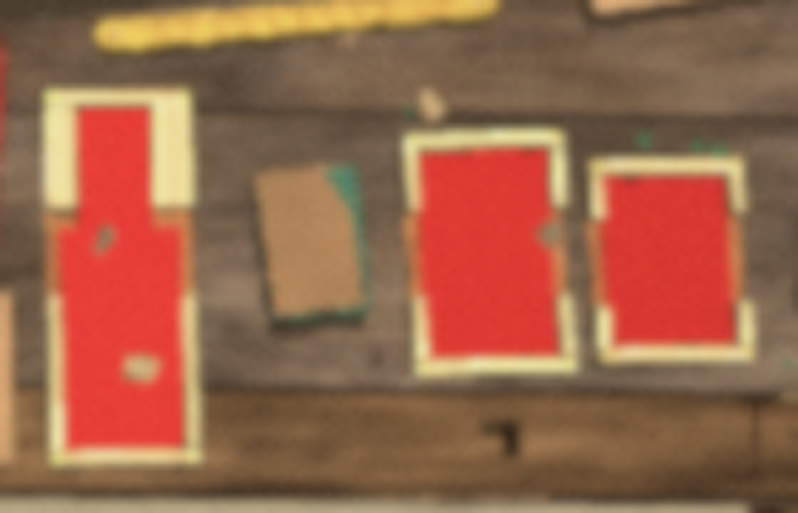

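View pics/c3.png

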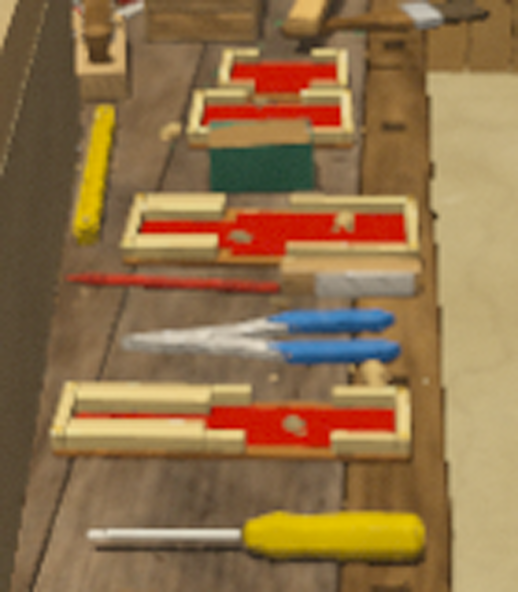

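Chips and greyish spots show in some pockets, and something brown seems to lie on the green box. I'll triangulate the chips and zoom in on the box.

```bash
cat > h.py <<'E'
from cell import *
import numpy as np, cv2
def cam(n):
    m=camera_model(n); f=200/np.tan(np.radians(m["vertical_fov"]/2))
    K=np.array([[f,0,m["cx"]],[0,f,m["cy"]],[0,0,1]]); R=cv2.Rodrigues(m["rvec"])[0]
    return K,m["dist"],R,m["tvec"]
def norm(n,px):
    K,d,R,t=cam(n); return cv2.undistortPoints(np.array(px,float).reshape(-1,1,2),K,d).reshape(-1,2)
def world(n,px,z):
    K,d,R,t=cam(n); u=norm(n,px); c=-R.T@t
    D=np.c_[u,np.ones(len(u))]@R
    return c+D*((np.asarray(z)-c[2])/D[:,2])[:,None]
def tri(a,b):
    P=[np.c_[cam(n)[2],cam(n)[3]] for n in("top","side")]
    X=cv2.triangulatePoints(P[0],P[1],norm("top",a).T,norm("side",b).T); return (X[:3]/X[3]).T
def un(px,s,x0,y0): return (np.array(px,float)+.5)/s-.5+[x0,y0]
def proj(n,X):
    K,d,R,t=cam(n); return cv2.projectPoints(np.array(X,float).reshape(-1,1,3),cv2.Rodrigues(R)[0],t,K,d)[0].reshape(-1,2)
E
python3 - <<'E'
from h import *
np.set_printoptions(precision=4,suppress=True)
c1=lambda p:un(p,5.7,180,150); c2=lambda p:un(p,5.7,320,150); c3=lambda p:un(p,3.7,250,130)
print("cams",[-cam(n)[2].T@cam(n)[3] for n in("top","side")])
t=np.r_[c2([[142,368],[103,238]]),c1([[478,330],[577,412]]),c2([[432,105]])]
print("chips",tri(t,c3([[343,220],[240,237],[293,425],[372,372],[171,131]])))
def rect(name,p,z):
    w=world("top",p,z); up=(w[0]+w[1]-w[2]-w[3])/2; l=(w[0]+w[3]-w[1]-w[2])/2
    print(name,w.mean(0),"len",np.linalg.norm(up),"wid",np.linalg.norm(l),"ang up",np.arctan2(up[1],up[0]),"ang left-90",np.arctan2(l[1],l[0])-np.pi/2)
rect("driver_ins",c1([[431,78],[529,78],[531,447],[430,447]]),.018)
rect("pliers_ins",c2([[43,89],[192,89],[202,464],[50,464]]),.018)
rect("sand_ins",c2([[403,134],[566,129],[578,372],[414,376]]),.018)
rect("screw_ins",c2([[588,159],[745,155],[755,357],[597,362]]),.018)
rect("cork",c1([[55,184],[163,183],[157,370],[48,368]]),.034)
rect("box",c2([[255,172],[357,165],[365,318],[274,322]]),.046)
print("driver tip,neck,end",world("top",c1([[289,143],[290,288],[290,458]]),[.01,.013,.013]))
print("pliers tip, gripends L,R,outerL,outerR",world("top",c1([[647,123],[638,437],[707,430],[617,320],[717,420]]),[.008]*5))
a=cv2.imread("pics/top0.png")[172:212,357:393]; b=cv2.imread("pics/side0.png")[155:190,295:345]
r=lambda i:cv2.resize(i,None,fx=9,fy=9,interpolation=cv2.INTER_CUBIC)
a,b=r(a),r(b); b=cv2.copyMakeBorder(b,0,a.shape[0]-b.shape[0],0,0,cv2.BORDER_CONSTANT)
cv2.imwrite("pics/c4.png",np.hstack([a,b]))
E
```

```text
cams [array([ 0.3753, -0.072 ,  1.3929]), array([0.4358, 0.8742, 0.5375])]
chips [[ 0.4612 -0.1568  0.0138]
 [ 0.5383 -0.1338  0.0091]
 [ 0.4823  0.1138  0.0096]
 [ 0.4348  0.0546  0.0117]
 [ 0.6179 -0.3281  0.0107]]
driver_ins [0.5202 0.1123 0.018 ] len 0.2167587461278259 wid 0.058070543422710307 ang up 0.0258112747902363 ang left-90 0.010483272031055701
pliers_ins [ 0.5147 -0.1445  0.018 ] len 0.22019444594200024 wid 0.0879317200509205 ang up 0.027384577582522187 ang left-90 0.010460874631941008
sand_ins [ 0.5304 -0.3601  0.018 ] len 0.14280256199734406 wid 0.09583736273876861 ang up 0.035501285167648736 ang left-90 0.03818002863175529
screw_ins [ 0.5282 -0.466   0.018 ] len 0.11919825616331471 wid 0.0923669207821687 ang up 0.026929933996527898 ang left-90 0.03913974005864129
cork [0.5077 0.3256 0.034 ] len 0.10746380271050754 wid 0.06245435789622591 ang up 0.0063446841163099345 ang left-90 0.0059300713582950415
box [ 0.5309 -0.2524  0.046 ] len 0.08765289805988337 wid 0.055496698381020136 ang up 0.08470250577062066 ang left-90 0.06784086116468213
driver tip,neck,end [[0.5899 0.2279 0.01  ]
 [0.5037 0.2238 0.013 ]
 [0.4045 0.2206 0.013 ]]
pliers tip, gripends L,R,outerL,outerR [[ 0.6045  0.017   0.008 ]
 [ 0.4189  0.0191  0.008 ]
 [ 0.4234 -0.0212  0.008 ]
 [ 0.4873  0.0326  0.008 ]
 [ 0.4293 -0.0269  0.008 ]]
```

View pics/c4.png

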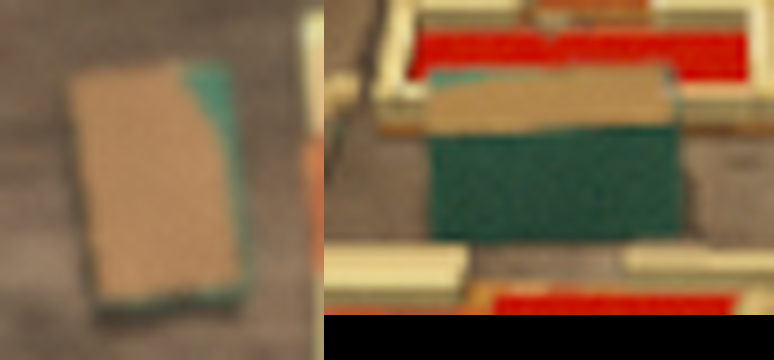

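The spots triangulate to 3–8 mm above the pocket floors, so they are solid debris. I'll pick them out first, starting with the pliers pocket. The brown sheet on the box seems flat and within its outline.

```bash
cat >> h.py <<'E'
PI=np.pi
def go(x,y,z,yaw): movep([x,y,z],[PI,0,yaw])
def lin(x,y,z,yaw,v=.2): move_linear([x,y,z],[PI,0,yaw],velocity=v)
def chip(x,y,yaw,dx,dy,z=.0085,op=.5):
    go(x,y,.07,yaw); command_gripper(op,30); lin(x,y,z,yaw)
    command_gripper(0,30); s=get_state(); print("gap",s["finger_gap"],"F",s["grasp_force"],"z",s["position"][2])
    lin(x,y,.06,yaw,.3); print("held gap",get_state()["finger_gap"])
    go(dx,dy,.05,yaw); lin(dx,dy,.012,yaw); command_gripper(op); lin(dx,dy,.06,yaw,.3); print("t",get_state()["t"])
E
python3 - <<'E'
from h import *
np.set_printoptions(precision=4,suppress=True)
print("sandchip",world("top",un([[548,235]],5.7,320,150),.009))
for p in([.46,-.157,.0085],[.535,-.466,.02],[.5,.326,.02]):
  for y in(0,PI,PI/2,-PI/2): print(p,y,inverse_kinematics(p,[PI,0,y]))
E
```

```text
sandchip [[ 0.5419 -0.3962  0.009 ]]
[0.46, -0.157, 0.0085] 0 [-0.3017  0.5438  0.7799  1.9745 -0.5153  0.8306 -0.8053]
[0.46, -0.157, 0.0085] 3.141592653589793 [-0.2581  0.5237  0.7172  1.9731 -0.4687  0.815   2.2938]
[0.46, -0.157, 0.0085] 1.5707963267948966 [-0.3348  0.5614  0.8289  1.9756 -0.5526  0.8446  0.7995]
[0.46, -0.157, 0.0085] -1.5707963267948966 [-0.5097  0.7162  1.1245  1.9805 -0.7967  0.9759 -2.1253]
[0.535, -0.466, 0.02] 0 [ 0.1573  1.064   1.1188  1.2838 -0.9407  1.3399 -0.3242]
[0.535, -0.466, 0.02] 3.141592653589793 [ 0.3606  0.8699  0.6151  1.2739 -0.5042  1.1503  2.5805]
[0.535, -0.466, 0.02] 1.5707963267948966 [ 0.1573  1.064   1.1188  1.2838 -0.9407  1.3399  1.2466]
[0.535, -0.466, 0.02] -1.5707963267948966 [ 0.1573  1.064   1.1188  1.2838 -0.9407  1.3399 -1.895 ]
[0.5, 0.326, 0.02] 0 [-1.0108  0.6629  0.5959  1.6502 -0.434   0.9639 -1.8323]
[0.5, 0.326, 0.02] 3.141592653589793 [-0.7377  0.6014  0.1883  1.6387 -0.1341  0.9141  1.0711]
[0.5, 0.326, 0.02] 1.5707963267948966 [-0.8928  0.6259  0.4151  1.6454 -0.2984  0.9335 -0.3687]
[0.5, 0.326, 0.02] -1.5707963267948966 [-0.5452  0.6002 -0.0876  1.6301  0.0624  0.914   2.4859]
```

```bash
python3 - <<'E'
from h import *
chip(.4612,-.1568,PI/2+.025,.44,-.235)
chip(.5383,-.1338,PI+.025,.44,-.265)
E
python3 - <<'E'
from h import *
a=capture("top");cv2.imwrite("pics/top1.png",a)
b=capture("side")
r=lambda i,f:cv2.resize(i,None,fx=f,fy=f,interpolation=cv2.INTER_CUBIC)
a,b=r(a[150:245,300:400],4),r(b[150:240,255:375],3.3);h=max(a.shape[0],b.shape[0])
p=lambda i:cv2.copyMakeBorder(i,0,h-i.shape[0],0,0,cv2.BORDER_CONSTANT)
cv2.imwrite("pics/c5.png",np.hstack([p(a),p(b)]))
E
```

```text
gap -0.0019203380036874895 F 0.0 z 0.008800418678886784
held gap 0.0006078797829291774
t 6.175
gap -0.0015539464358036623 F 0.0 z 0.008817587356049782
held gap 0.00017774369950767938
t 10.525
```

View pics/c5.png

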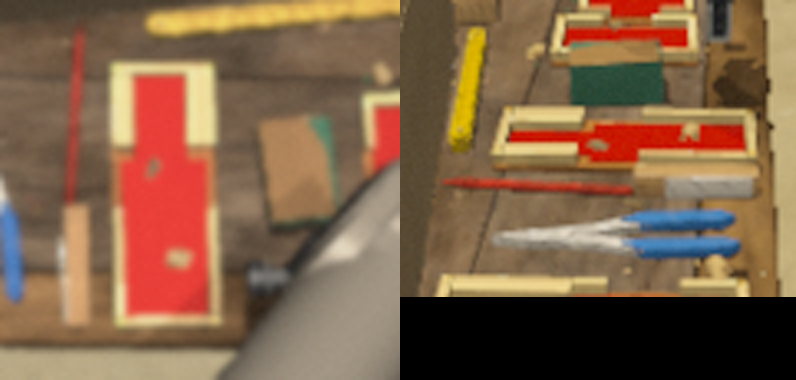

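Neither spot moved and the fingers closed on nothing, so they are flat marks with no substance. I'll ignore them and start on the pliers.

```bash
cat >> h.py <<'E'
def pick(x,y,d,z,op,F,up=.09):
    go(x,y,.08 if z<.04 else .12,PI+d); command_gripper(op,F); lin(x,y,z,PI+d,.15)
    command_gripper(0,F); s=get_state(); print("gap mm",s["finger_gap"]*85,"F",s["grasp_force"],s["wrist_force"])
    lin(x,y,up,PI+d,.25); s=get_state(); print("lifted gap mm",s["finger_gap"]*85,"t",s["t"])
def place(x,y,d,z,op,up=.1):
    lin(x,y,.035+z,PI+d,.3); lin(x,y,z,PI+d,.08); print("Fz",get_state()["wrist_force"])
    command_gripper(op); lin(x,y,up,PI+d,.3); print("t",get_state()["t"])
E
python3 - <<'E'
from h import *
pick(.5265,.0077,.085,.002,.7,60)
# carry to just above the insert, look before lowering
x,y,d=.5147+.014,-.1445+.0004,.025
go(x,y,.075,PI+d)
b=capture("side");a=capture("top")
r=lambda i,f:cv2.resize(i,None,fx=f,fy=f,interpolation=cv2.INTER_CUBIC)
a,b=r(a[150:245,300:400],4),r(b[120:240,255:375],3.3);h=max(a.shape[0],b.shape[0])
p=lambda i:cv2.copyMakeBorder(i,0,h-i.shape[0],0,0,cv2.BORDER_CONSTANT)
cv2.imwrite("pics/c6.png",np.hstack([p(a),p(b)]))
E
```

```text
gap mm 28.85902479643703 F 64.12322322023101 [-0.99345291  0.06174924  5.75186862]
lifted gap mm 28.644991979714355 t 13.6417
```

View pics/c6.png

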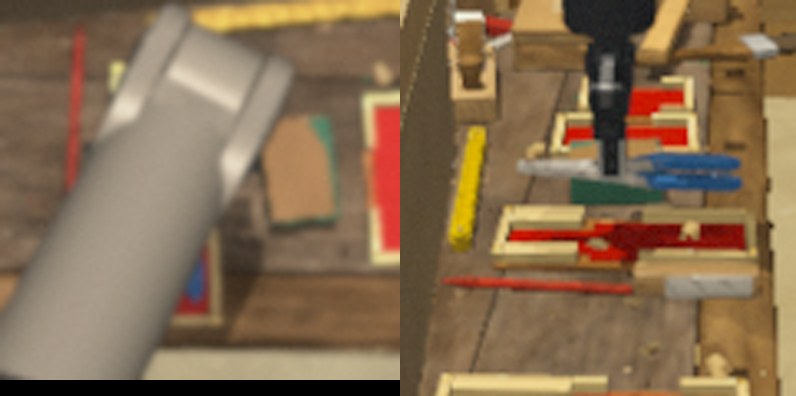

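The pliers are held level above the insert. I'll check their fore-aft offset against what I expect in the side image: jaw tip at about (517,166) and grip ends at about (741,163) and (741,183) in the crop.

```bash
python3 - <<'E'
from h import *
s=get_state();print(s["position"],s["tool_rot"])
for d in (0.025,):
    c=np.array([.5147,-.1445]);u=np.array([np.cos(d),np.sin(d)]);l=np.array([-u[1],u[0]])
    W=lambda px,py,z:[*(c-u*py/1e3+l*px/1e3),z]
    q=proj("side",[W(2.5,-94,.077),W(20,94,.080),W(-20,94,.080)])
    print((q-[255,120])*3.3+[400,0])
E
```

```text
[ 0.52821069 -0.14195326  0.07369818] [ 3.13959706e+00 -2.30568250e-03 -3.11418827e+00]
[[512.19982237 166.15321098]
 [738.59262634 173.43995059]
 [737.23939431 153.66769351]]
```

```bash
python3 - <<'E'
from h import *
d=.0274;g=np.array([.5282,-.142]);u=np.array([np.cos(d),np.sin(d)]);l=np.array([-u[1],u[0]])
b=capture("side");a=capture("top")
r=lambda i:cv2.resize(i,None,fx=8,fy=8,interpolation=cv2.INTER_CUBIC)
b8=r(b[155:195,285:368]);a8=r(a[200:236,320:370])
def draw(img,n,x0,y0,dd,dr,col):
    u=np.array([np.cos(dd),np.sin(dd)]);l=np.array([-u[1],u[0]])
    P=[(-12,-94,5),(17,-94,5),(16,-14,6),(28,50,6),(28,94,6),(-28,94,6),(-28,50,6),(-16,-14,6)]
    W=[[*(g-u*(y+14)/1e3+l*x/1e3),.0717+z/1e3-dr*(y+14)/1e3] for x,y,z in P]
    q=((proj(n,W)-[x0,y0]+.5)*8).astype(int); cv2.polylines(img,[q],True,col,1)
draw(b8,"side",285,155,d,0,(0,255,255)); draw(a8,"top",320,200,d,0,(0,255,255))
w=max(a8.shape[1],b8.shape[1])
p=lambda i:cv2.copyMakeBorder(i,0,0,0,w-i.shape[1],cv2.BORDER_CONSTANT)
c=np.vstack([p(b8),p(a8)])[:600];cv2.imwrite("pics/c7.png",c)
E
```

```text
(no output)
```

View pics/c7.png

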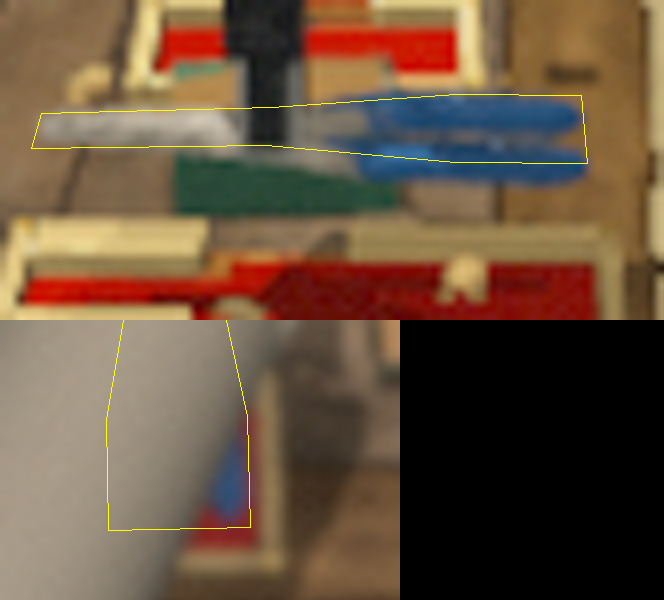

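Lateral position and yaw agree within about 2 mm, and the grips droop slightly. I'll lower the pliers.

```bash
python3 - <<'E'
from h import *
x,y,d=.5147+.014,-.1445+.0004,.025
lin(x,y,.04,PI+d,.2); lin(x,y,.0095,PI+d,.08); s=get_state(); print(s["position"],s["wrist_force"])
command_gripper(.62); lin(x,y,.09,PI+d,.3)
print(get_state()["t"])
# driver
pick(.462,.2227,.039,.003,.6,40)
b=capture("side");a=capture("top")
r=lambda i,f:cv2.resize(i,None,fx=f,fy=f,interpolation=cv2.INTER_CUBIC)
a,b=r(a[150:240,310:390],5),r(b[160:310,255:375],3);h=max(a.shape[0],b.shape[0])
p=lambda i:cv2.copyMakeBorder(i,0,h-i.shape[0],0,0,cv2.BORDER_CONSTANT)
cv2.imwrite("pics/c8.png",np.hstack([p(a),p(b)]))
E
```

```text
[ 0.52945921 -0.14396577  0.00973565] [1.03550016 0.8471453  1.74960424]
16.1333
gap mm 23.109010118107207 F 39.19286772608757 [-1.35629204 -0.10445086  5.39079643]
lifted gap mm 23.320240056350457 t 19.2667
```

View pics/c8.png

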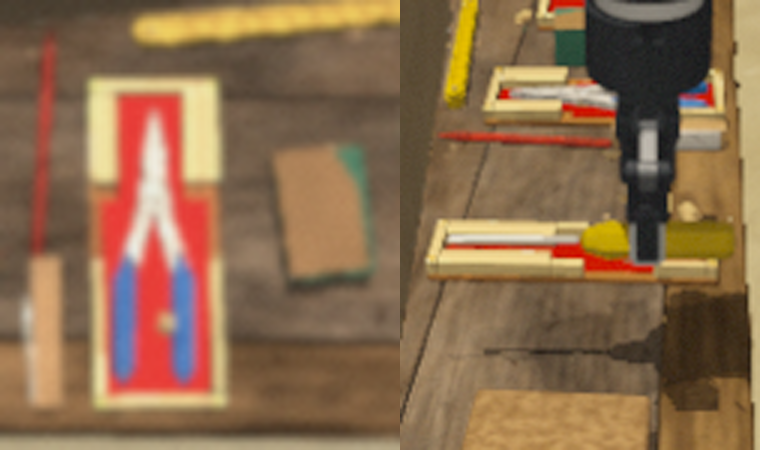

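The pliers lie cleanly in their pocket and the screwdriver is held level. I'll place it, then pick the cork.

```bash
python3 - <<'E'
from h import *
place(.4852,.1115,.024,.0095,.44,.1)
pick(.5077,.3256,.006,.008,.95,40,.13)
b=capture("side");a=capture("top")
r=lambda i,f:cv2.resize(i,None,fx=f,fy=f,interpolation=cv2.INTER_CUBIC)
a,b=r(a[150:240,240:310],5),r(b[160:310,255:375],3);h=max(a.shape[0],b.shape[0])
p=lambda i:cv2.copyMakeBorder(i,0,h-i.shape[0],0,0,cv2.BORDER_CONSTANT)
cv2.imwrite("pics/c9.png",np.hstack([p(a),p(b)]))
E
```

```text
Fz [-2.5430594   0.37860615  8.13837428]
t 21.25
gap mm 60.96599498719553 F 45.51744103431702 [-0.51836823  0.05026607  4.76807349]
lifted gap mm 60.62411757847665 t 24.2
```

View pics/c9.png

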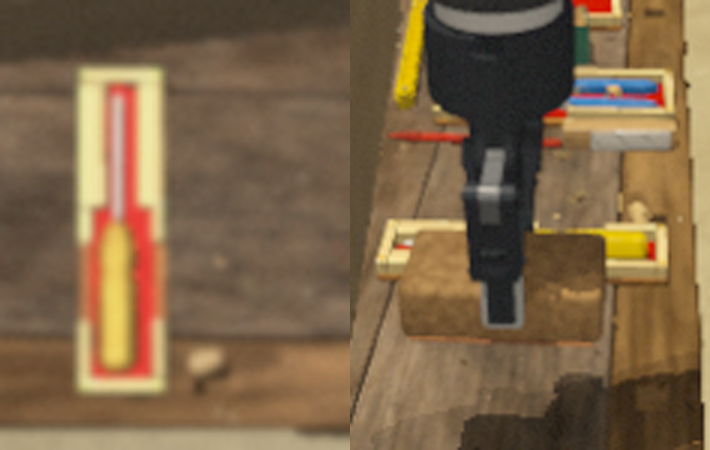

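The screwdriver is seated well. I'll place the cork, then pick and place the box.

```bash
python3 - <<'E'
from h import *
go(.5304,-.3601,.12,PI+.036)
place(.5304,-.3601,.036,.0152,.86,.13)
go(.44,0,.2,PI)
a=capture("top");b=capture("side")
r=lambda i,f:cv2.resize(i,None,fx=f,fy=f,interpolation=cv2.INTER_CUBIC)
a,b=r(a[160:230,355:455],4.5),r(b[130:190,285:365],4);h=max(a.shape[0],b.shape[0])
p=lambda i:cv2.copyMakeBorder(i,0,h-i.shape[0],0,0,cv2.BORDER_CONSTANT)
cv2.imwrite("pics/c10.png",np.hstack([p(a),p(b)]))
E
```

```text
Fz [-0.90239009  0.68949108  4.40440947]
t 28.5167
```

View pics/c10.png

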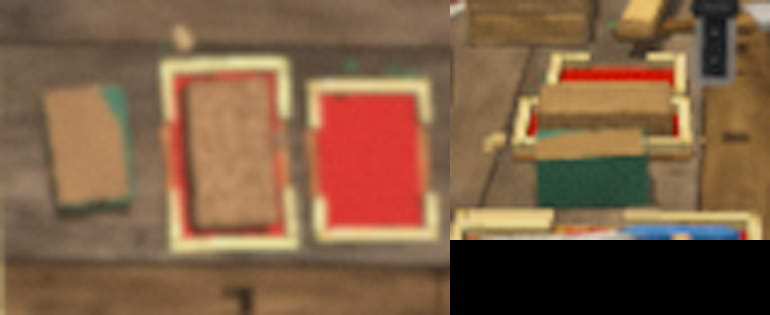

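The cork sits inside its pocket. Now the box.

```bash
python3 - <<'E'
from h import *
pick(.5309,-.2524,.078,.008,.91,60,.14)
go(.5282,-.466,.14,PI+.031)
place(.5282,-.466,.031,.0152,.84,.14)
go(.44,0,.25,PI)
a=capture("top");b=capture("side")
r=lambda i,f:cv2.resize(i,None,fx=f,fy=f,interpolation=cv2.INTER_CUBIC)
a,b=r(a[155:235,240:460],3.6),r(b[130:270,255:375],2.2)
w=max(a.shape[1],b.shape[1])
p=lambda i:cv2.copyMakeBorder(i,0,0,0,w-i.shape[1],cv2.BORDER_CONSTANT)
cv2.imwrite("pics/c11.png",np.vstack([p(a),p(b)])[:600])
E
```

```text
gap mm 56.100846640551616 F 62.325697308406234 [-0.25385654 -1.62246415  6.71227726]
lifted gap mm 56.24807098538961 t 33.025
Fz [-1.65347975  3.66924883  4.2181636 ]
t 35.7833
```

View pics/c11.png

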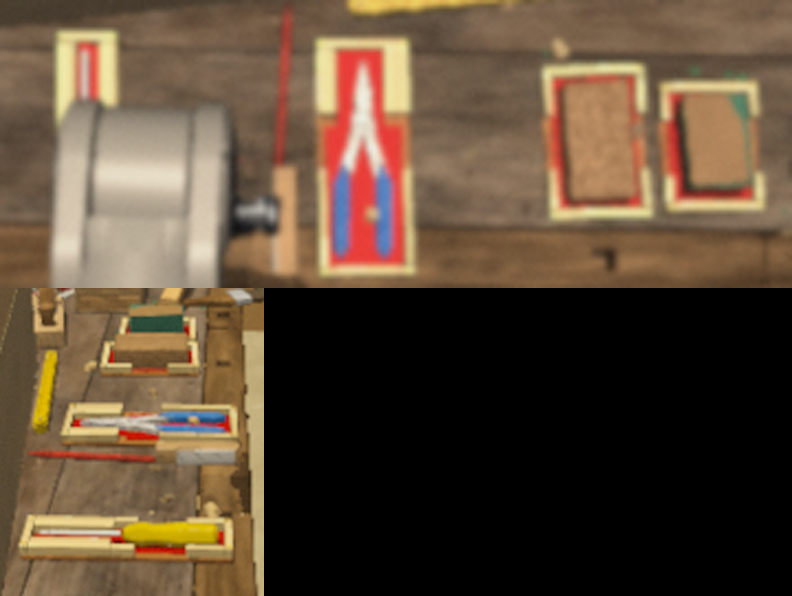

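All four look seated. The box needs one check for height and position, because parallax shifts its top, so I'll overlay the expected top faces.

```bash
python3 - <<'E'
from h import *
def q(c,d,w,h,z):
    u=np.array([np.cos(d),np.sin(d)]);l=np.array([-u[1],u[0]]);c=np.array(c)
    return [[*(c+u*a*h/2+l*b*w/2),z] for a,b in((1,1),(1,-1),(-1,-1),(-1,1))]
o=[]
for n,(x0,y0,x1,y1),f in(("top",(385,165,460,225),8),("side",(290,132,355,175),8)):
    i=cv2.resize(capture(n)[y0:y1,x0:x1],None,fx=f,fy=f,interpolation=cv2.INTER_CUBIC)
    for P in(q((.5304,-.3601),.036,.063,.110,.040),q((.5282,-.466),.031,.060,.087,.052)):
        cv2.polylines(i,[((proj(n,P)-[x0,y0]+.5)*f).astype(int)],True,(255,255,0),1)
    o.append(i)
i=np.vstack([cv2.copyMakeBorder(k,0,0,0,600-k.shape[1],cv2.BORDER_CONSTANT) for k in o])
cv2.imwrite("pics/c12.png",cv2.resize(i,None,fx=.72,fy=.72))
E
```

```text
(no output)
```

View pics/c12.png

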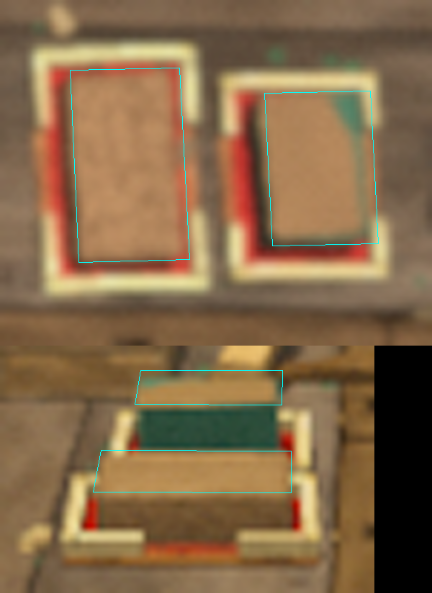

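Both blocks match the overlays for lying flat on the floors, and the gripper is clear, so I'll hand in.

```bash
python3 -c "
from cell import *
print(sign_off(),get_state()['t'])"
```

```text
the job is handed in; nothing more can be done
the job is handed in; nothing more can be done
```

The pliers, screwdriver, cork sanding block and screw box were put back in that order, each flat in its own pocket with the handles at the right end and let go, and the job was handed in at about 36 s of the 106 s allowed.

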